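Valve head held over an extinguisher on the fitting slide

ROBOT

A 7-joint arm with a two-finger parallel gripper is mounted at the origin on the work surface. World frame = base frame: x ahead of the robot, y to its left, z up, the work surface at z = 0. Lengths are in m, angles in rad, forces in N, time in s.
With the tool pointing down it reaches from about 0.4 to 0.875 m from the base axis. Payload 19.3 kg.
Tool frame: the origin (TCP) lies on the centre line of the jaws, within the pads' length; the fingertips stand 14 mm ahead of it and the grasp point (between the pads) lies 5 mm behind it; x points along the fingers, y is the direction in which the jaws open and shut, and the axes are right-handed (so a half turn about x gives the same grasp; the last joint's range is limited). The gripper opens to 85 mm and grips with 20 to 120 N. Pads are 22 mm wide; open, the fingers measure 114 mm over their backs; the gripper's body (76 mm by 85 mm) begins 54 mm behind the grasp point. The pads swing forward as they close: fully open they stand 13 mm farther back than shut.
Start: joints at [1.134, 0.521, -0.036, 1.599, 0.021, 1.021, -0.113], TCP at [0.224, -0.583, 0.212] pointing down, gripper open.
Joint ranges: [-2.91, 2.91], [-0.3, 2.13], [-1.5, 1.42], [0.17, 2.43], [-1.26, 4.41], [0.16, 1.93], [-2.52, 2.52]. Speed limits (rad/s): [1.89, 1.89, 2.39, 2.39, 3.01, 3.01, 3.01].

INTERFACE

Orientations are given as [roll, pitch, yaw] about the fixed x, y, z axes, in that order (R = Rz(yaw) Ry(pitch) Rx(roll)).
In Python, from workcell import monitor, optics, bot gives the robot as it stands.
- The arm moves only by the tool arm_command, never from a script. Its arguments are lists of equal length, an entry for each row: "delta_pos": the shift along the tool's x, y, z as a fraction of full scale, a list of three; "rotation": the turn, a rotation vector about the tool's x, y, z as a fraction of full scale, a list of three. In form: {"delta_pos": [[dx, dy, dz], ...], "rotation": [[wx, wy, wz], ...]}. A call has 1 to 10 rows; each row shifts and turns the pose as measured when the row begins, along the tool's axes as they then stand; what a row does not reach is not made up. Full scale, the value 1, is 30 mm for a shift and 6 degrees for a turn. A row lasts 1/10 s, in which the tool goes at most 50 mm and 8.59 degrees, less where a joint would pass 70% of its speed; a pose out of reach is approached as far as the arm can. A call with a number of a shift or a turn outside -1 to 1 is refused whole. A call with a gripper value outside its range is refused whole. "gripper" is the closure, from -1 (fully open) to 1 (shut), so that 0 is half open, set as the call begins (left out, the last holds). The fingers move at their own pace and stop on an object; "grip_force" is the grip in N (left out, the last holds). Time passes only in rows, so rows that do not move let the fingers close. It gives the time, the measured TCP pose, the force and the opening at its end, in the units of the state.
- monitor.observe(): the state, without advancing time (a new reading comes with each control period).
- optics.grab_frame(name): name is "scene" or "top" or "wrist"; returns the picture (480x640x3 uint8, red, green, blue); there is no depth.
- optics.camera_params(name): a dict with "fx", "fy", "cx", "cy" (pixels), "dist_coeffs" ([k1, k2, p1, p2, k3] as OpenCV has them; the pictures are not rectified), "origin" and "rotation" of the camera in the world. Camera axes: x right, y down, z forward; pixel columns grow to the right and rows downward; lengths in m; the calibration is good to about 2 mm. A picture is of the moment at which its call begins: read the wrist's pose just before it. camera_params takes no time and is no camera call; for the wrist camera it gives the pose at the moment of the call.
- bot.job_done(): hands the job in, once; it reports no verdict.
The state is a dict: "clock": time; "qpos": joint angles; "qd": joint speeds; "joint_efforts": joint torques, N m; "position": TCP position; "tool_rot": TCP orientation; "force": force on the tool from outside, world axes, zero at the start; "moment": the same for the moment, N m; "grip_width": finger opening in m.
Only numpy, scipy, OpenCV 4.12 (cv2) and the standard library are available. Lean on these libraries where they do the work, as an engineer would, in place of code of your own. Each camera call takes 0.05 s, during which the arm holds its last target. There are 200 camera calls.

TASK

The small extinguisher cylinder clamped on the slide is due for its valve head: push its carriage by the black bar handle along the slide, handle end towards cylinder end, until the spring plunger at the side drops into its notch, then take your hand off it. Next take the valve head that has the carrying handle and squeeze lever by its balance point, across the lever a little way out from the body, lift it straight out of the stand and hold it level and centred over the cylinder's open mouth with the end of its threaded stem two to three centimetres above the mouth, so that I can grease and seat the sealing ring. Do not let it tip or touch the cylinder, leave the other things on the bench as they are, and finish while still holding the valve head there.

Things in the scene. Friction and masses are not known exactly. Their poses are not given: they have to be found in the camera images.
- valve: bright metal valve head, 0.3 kg, upright in a hole of the stand. Origin: lower end of its threaded stem, on the axis; z up, x along the handles, away from the body. Round body 29 mm wide, top at 66 mm, gauge on its +y side (to y = 24 mm), outlet stub to x = -24 mm. Two straight bars 22 mm wide (in y) reach to x = 118 mm: carrying handle at height 44 to 54 mm, lever above it. All one rigid piece.
- balance (a point): balance point of the valve head: in its frame at x = 35 mm, y = 0, height 62 mm, in the gap between handle and lever and 10 mm above its centre of mass. The squeeze lever over it is 9 mm thick, its middle at height 72 mm at the body, 77 mm here, 88 mm at its end. Fingers closing along the valve's y here take lever and handle by their flat sides, 22 mm apart, clear of the body.
- stand: fixed stand for two valve heads. Origin on the bench under its middle; x from holes to rail. Base 150 x 215 mm; black block, top at 40 mm, two 32 mm holes at x = -35, y = -55 and 55 mm; rail at x = 45 to 75 mm, top at 62 mm, carries the handle's end. The valve head with handles may be in either hole, its x along the stand's x within 6 degrees, its stem 22 mm deep in the hole.
- slide_frame: fixed fitting slide: grey base 150 x 360 mm with rails, aluminium carriage, clamped red cylinder and, in a dark block on its +x side (to x = 123 mm, lower than 50 mm), the spring plunger. Origin on the bench under its middle, z up, y along the slide. The carriage's bar handle is at the +y end, the cylinder towards -y; the carriage is pushed towards -y.
- carriage (a joint): travel of the carriage towards the frame's -y, in m: starts between 0 and 0.03; the plunger drops in at 0.100; a solid stop follows at 0.102. It slides with about 3 N of drag. Carriage plate 110 x 200 mm, top at height 38 mm.
- detent (a joint): travel of the spring plunger in m: 0 while its nose rides on the carriage's edge, 0.0057 when dropped into the notch (its black knob then sits closer to the block). Seated, it centres the carriage at 0.100 by itself when the push ends, and holds it against about 7 N. Pushed against the stop it reads about 0.004.
- push_bar (a point): middle of the carriage's black bar handle: round bar 14 mm thick, along the frame's x, straight for 68 mm, at height 89 mm, on two uprights (98 mm overall), 133 mm from the cylinder's axis. The space on its +y side is free: push it there towards the frame's -y with closed fingers.
- mouth (a point): centre of the rim of the cylinder's open neck, on the cylinder's axis, at height 208 mm, z up; it travels with the carriage. Neck 41 mm outside, 29 mm inside diameter; the red cylinder below is 76 mm in diameter.
- stem_end (a point): the valve's origin: centre of the lower end of its threaded stem, 26 mm diameter, 22 mm long; above it a hexagon 38 mm across, height 22 to 30 mm, which rests on the stand's block.
- spare_valve: the other valve head in the stand: the same kind of body but WITHOUT handle and lever, 78 mm tall; leave it in its hole. Origin at the lower end of its stem.
- wrench: open-ended steel wrench 190 mm long lying on the bench; bystander.
- grease_jar: small jar with a white lid, 58 mm diameter, 48 mm tall; bystander.
- gauge: loose pressure gauge, brass, 42 mm diameter, 12 mm thick, lying flat with its pipe stub 36 mm from the centre; bystander.
- seal_ring: black sealing ring 38 mm outside diameter, 5 mm thick, lying flat; bystander.
- dip_tube: white plastic tube 133 mm long, 17 mm thick at its black ends, lying on the bench; bystander.
- nozzle: black plastic cone nozzle, 32 mm diameter at the foot, 55 mm tall, standing; bystander.
- plug: brass screw plug, 38 mm diameter, 26 mm tall; bystander.
There are look-alikes about, which are no part of the job. Leave any purple look-alike of the valve alone.

How it is judged:
By the outcome, as a careful person would: the job done as asked, in the order asked, and still so for the second after the job is handed in, while the arm keeps its last pose, push and grip.
It also fails if it takes over 67 s, if anything falls off the work surface, if the arm or the gripper's body presses on something with over 40 N, if the wrist force passes 120 N, or if a joint passes its speed limit or range.

## Working session

There is one attempt and no reset: what is moved stays moved. The work goes in short steps, Python scripts to look and compute and a tool call to move; the robot and the scene stay as the last step left them, time stands still between calls to the robot, and variables do not carry over. Pictures are saved under pics/ and viewed, about 8 in all and at most 12, crops included, and the job is handed in when it is done.

Besides the shell and the picture viewer there is one more tool, called after "Request:" as a command line: name --argument value ..., lists and objects as JSON in quotes. arm_command: Moves the arm, as the interface text tells. Its arguments: {"type":"object","properties":{"delta_pos":{"type":"array","items":{"type":"array","items":{"type":"number"}}},"rotation":{"type":"array","items":{"type":"array","items":{"type":"number"}}},"gripper":{"type":"number"},"grip_force":{"type":"number"}},"required":["delta_pos","rotation"]}

```bash
mkdir -p pics; ls; python3 - <<'E'
from workcell import monitor, optics, bot
import cv2
s=monitor.observe(); print(s)
for n in("scene","top"):
    im=optics.grab_frame(n); cv2.imwrite(f"pics/{n}0.png",im[:,:,::-1]); print(n,optics.camera_params(n))
print(optics.camera_params("wrist"))
E
```

```text
pics
{'clock': 0.0, 'qpos': array([ 1.13379214,  0.52198542, -0.03632495,  1.59998372,  0.02120722,
        1.02109993, -0.11283664]), 'qd': array([-8.21940271e-04, -2.39764685e-05,  3.51262236e-04, -4.78372022e-04,
       -2.35545851e-03,  6.25604458e-04,  3.18921746e-04]), 'joint_efforts': array([-1.44343707e-03, -9.27123213e+01,  1.97966024e+00, -3.69939923e+01,
        1.78871560e-02,  8.29921832e-03,  9.06406444e-05]), 'position': array([ 0.22398421, -0.58311645,  0.21195228]), 'tool_rot': array([-1.49291193,  1.56970513,  2.01543951]), 'force': array([-0.70456137, -0.4871277 ,  1.11672151]), 'moment': array([-0.01007619, -0.01344779, -0.00076618]), 'grip_width': 0.08509967355429426}
scene {'fx': 445.4974409402696, 'fy': 445.4974409402696, 'cx': 323.58758723024215, 'cy': 243.82374761637146, 'dist_coeffs': array([0.003989, 0.      , 0.      , 0.      , 0.      ]), 'origin': array([ 1.06279897, -0.0183946 ,  0.95752117]), 'rotation': array([-2.56427163,  0.01341404,  1.45816726])}
top {'fx': 450.632878296956, 'fy': 450.632878296956, 'cx': 321.3993889987008, 'cy': 234.41366683425682, 'dist_coeffs': array([-0.10455618,  0.        ,  0.        ,  0.        ,  0.        ]), 'origin': array([0.34554709, 0.01915867, 1.22142253]), 'rotation': array([-2.96543204e+00,  1.63083949e-03, -1.55474845e+00])}
{'fx': 396.8448782782734, 'fy': 396.8448782782734, 'cx': 321.40704564059337, 'cy': 244.03461329315508, 'dist_coeffs': array([-0.06867424,  0.        ,  0.        ,  0.        ,  0.        ]), 'origin': array([ 0.29352067, -0.55730165,  0.37360259]), 'rotation': array([ 2.84648499e+00, -6.07492499e-05, -1.20436891e+00])}
```

View pics/scene0.png

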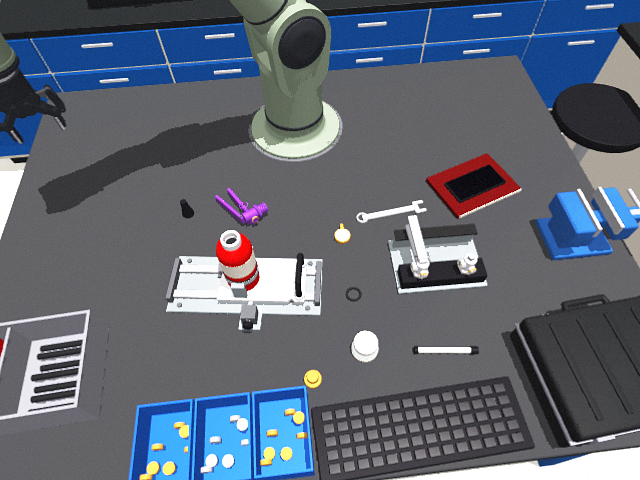

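View pics/top0.png

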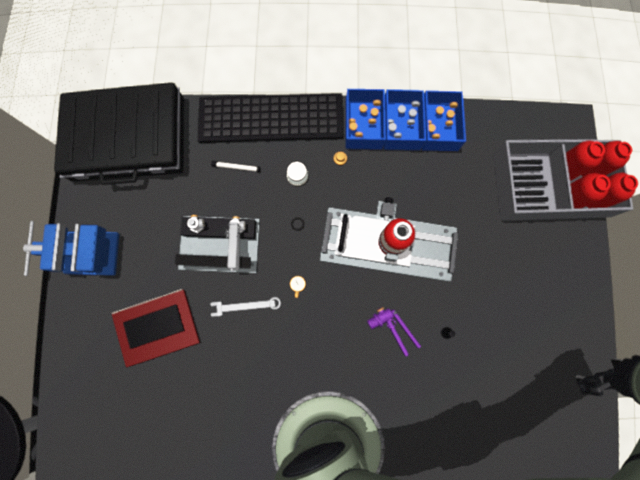

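Scene view: the red cylinder on its slide is at about (240,262), bar handle (299,275) and plunger block (248,318). The stand is at (438,262), with the handled valve in its left hole at (421,265), lever end (414,222), and the spare at (468,263). 

In the top view the slide is at (390,243), mouth (403,230), bar (345,233), valve body (235,222) and lever end about (233,268). 

Possible confusions are the purple valve at top (392,325), the spare at top (195,222), and the red cylinders in the crate at (600,170). I choose the bright valve with handles at top (235,222).

```bash
python3 - <<'E'
import cv2,numpy as np
t=cv2.imread("pics/top0.png");s=cv2.imread("pics/scene0.png")
a=cv2.resize(t[195:285,170:465],None,fx=2.7,fy=2.7,interpolation=cv2.INTER_CUBIC)
b=cv2.resize(s[205:335,160:490],(a.shape[1],int(130*a.shape[1]/330)),interpolation=cv2.INTER_CUBIC)
print(a.shape,b.shape)
cv2.imwrite("pics/c1.png",np.vstack([a,b]))
E
cat > h.py <<'E'
import numpy as np, cv2
from scipy.spatial.transform import Rotation as R
from workcell import monitor, optics, bot
def rot(r):
    return R.from_euler('xyz',np.ravel(r)).as_matrix() if np.size(r)==3 else np.array(r)
def ray(c,px):
    K=np.array([[c['fx'],0,c['cx']],[0,c['fy'],c['cy']],[0,0,1]])
    u=cv2.undistortPoints(np.array([[px]],float),K,c['dist_coeffs'])[0,0]
    return rot(c['rotation'])@np.array([u[0],u[1],1])
def atz(c,px,z):
    d=ray(c,px);o=np.array(c['origin']);return o+d*(z-o[2])/d[2]
def proj(c,P):
    K=np.array([[c['fx'],0,c['cx']],[0,c['fy'],c['cy']],[0,0,1]]);M=rot(c['rotation']).T
    return cv2.projectPoints(np.atleast_2d(P).astype(float),cv2.Rodrigues(M)[0],-M@np.array(c['origin']),K,c['dist_coeffs'])[0][:,0]
def snap(n,f):
    c=optics.camera_params(n);im=optics.grab_frame(n);cv2.imwrite(f"pics/{f}.png",im[:,:,::-1])
    np.save(f"pics/{f}.npy",c,allow_pickle=True);return c
def load(f): return np.load(f"pics/{f}.npy",allow_pickle=True).item()
def move(tgt_pos,tgt_R):
    """delta in tool axes (mm) and rotvec (deg) from the present pose"""
    s=monitor.observe();T=rot(s['tool_rot'])
    print('t',round(s['clock'],2),'pos',s['position'].round(4),'F',s['force'].round(1),'w',round(s['grip_width'],4))
    print('d tool mm',(T.T@(np.array(tgt_pos)-s['position'])*1000).round(1),'rotvec deg',np.degrees(R.from_matrix(T.T@tgt_R).as_rotvec()).round(2))
def down(yaw):
    """tool x down, tool y (jaw) horizontal at angle yaw from world x"""
    y=np.array([np.cos(yaw),np.sin(yaw),0]);x=np.array([0,0,-1.]);return np.column_stack([x,y,np.cross(x,y)])
E
python3 - <<'E'
from h import *
s=monitor.observe();print(rot(s['tool_rot']).round(3))
c=optics.camera_params('top');print(rot(c['rotation']).round(2))
for n,p,z in [('mouth',(403,230),.208),('bar',(345,233),.089),('valvetop',(235,219),.095),('sl corners',(329,208),.02),('',(458,238),.02),('',(451,280),.02),('',(321,262),.02)]:
    print(n,atz(c,p,z).round(3))
E
```

```text
(243, 796, 3) (313, 796, 3)
[[-0.     0.359 -0.933]
 [ 0.001 -0.933 -0.359]
 [-1.    -0.001  0.   ]]
[[ 0.02 -0.98  0.18]
 [-1.   -0.02  0.  ]
 [-0.   -0.18 -0.98]]
mouth [ 0.539 -0.163  0.208]
bar [ 0.552 -0.036  0.089]
valvetop [0.583 0.246 0.095]
sl corners [0.633 0.005 0.02 ]
 [ 0.555 -0.348  0.02 ]
 [ 0.441 -0.325  0.02 ]
 [0.484 0.024 0.02 ]
```

View pics/c1.png

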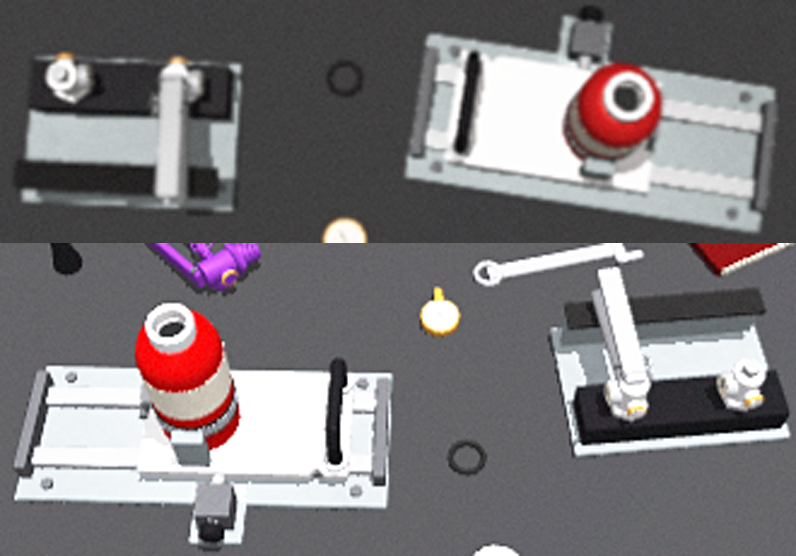

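Request:
arm_command --delta_pos '[[-1,0,0],[-1,0,0],[-1,0,0],[-1,0,0],[-0.3,0,0],[0,0,0],[0,0,0],[0,0,0],[0,0,0],[0,0,0]]' --rotation '[[-1,0,0],[-1,0,0],[-1,0,0],[-1,0,0],[-1,0,0],[-1,0,0],[-1,0,0],[-1,0,0],[-1,0,0],[-1,0,0]]' --gripper 1

```text
clock: 1.1
position: [0.2234, -0.5817, 0.3431]
tool_rot: [-2.502, 1.563, 2.094]
force: [-1.1, 0.7, 0.4]
grip_width: 0.0003
```

```bash
python3 - <<'E'
from h import *
ct=load('x') if 0 else optics.camera_params('top');cs=optics.camera_params('scene')
f=2.7;g=330/796
T=lambda x,y:(170+(x+.5)/f-.5,195+(y+.5)/f-.5)
S=lambda x,y:(160+(x+.5)*g-.5,205+(y-243+.5)*g-.5)
def tri(a,b):
    d1=ray(ct,a);d2=ray(cs,b);o1,o2=ct['origin'],cs['origin']
    st=np.linalg.lstsq(np.column_stack([d1,-d2]),o2-o1,rcond=None)[0]
    p,q=o1+d1*st[0],o2+d2*st[1];return ((p+q)/2).round(4),np.linalg.norm(p-q).round(4)
for n,a,b in [('mouth',(629,96),(170,325)),('bar',(468,103),(336,412)),('gaugetopbody spare',(65,75),(747,368)),('lever end mid',(168,195),(608,270)),('railR/L',(217,180),(568,316)),('rail+y',(18,175),(763,300))]:
    print(n,tri(T(*a),S(*b)))
for n,p in [('c1',(428,36)),('c2',(774,88)),('c3',(757,231)),('c4',(407,178))]: print(n,atz(ct,T(*p),.01).round(4))
for n,p in [('s1',(391,373)),('s2',(388,506)),('s3',(15,499)),('s4',(33,366))]: print(n,atz(cs,S(*p),.01).round(4))
move([.56,.04,.34],down(np.radians(-10)))
E
```

```text
mouth (array([ 0.5391, -0.162 ,  0.2051]), np.float64(0.0022))
bar (array([ 0.5575, -0.0313,  0.059 ]), np.float64(0.0018))
gaugetopbody spare (array([0.5737, 0.3568, 0.089 ]), np.float64(0.0034))
lever end mid (array([0.4583, 0.2471, 0.1075]), np.float64(0.0027))
railR/L (array([0.478 , 0.2091, 0.063 ]), np.float64(0.002))
rail+y (array([0.4802, 0.4074, 0.059 ]), np.float64(0.0065))
c1 [0.6354 0.007  0.01  ]
c2 [ 0.587 -0.348  0.01 ]
c3 [ 0.4406 -0.3256  0.01  ]
c4 [0.4892 0.0261 0.01  ]
s1 [0.4911 0.029  0.01  ]
s2 [0.6382 0.0098 0.01  ]
s3 [ 0.5883 -0.3461  0.01  ]
s4 [ 0.4378 -0.3395  0.01  ]
t 1.1 pos [ 0.2234 -0.5817  0.3431] F [-1.1  0.7  0.4] w 0.0003
d tool mm [   6.1  262.  -656.5] rotvec deg [ 3.32 -0.36  0.28]
```

Request:
arm_command --delta_pos '[[0,0.4,-1],[0,0.4,-1],[0,0.4,-1],[0,0.4,-1],[0,0.4,-1],[0,0.4,-1],[0,0.4,-1],[0,0.4,-1],[0,0.4,-1],[0,0.4,-1]]' --rotation '[[0.2,0,0],[0,0,0],[0,0,0],[0,0,0],[0,0,0],[0,0,0],[0,0,0],[0,0,0],[0,0,0],[0,0,0]]'

```text
clock: 2.1
position: [0.3832, -0.2918, 0.3409]
tool_rot: [-2.332, 1.557, 2.24]
force: [0.3, 0.3, -0.4]
grip_width: -0.0
```

Request:
arm_command --delta_pos '[[0,0.4,-1],[0,0.4,-1],[0,0.4,-1],[0,0.4,-1],[0,0.4,-1],[0,0.4,-1],[0,0.4,-1],[0,0.4,-1],[0,0.4,-1],[0,0.4,-1]]' --rotation '[[0,0,0],[0,0,0],[0,0,0],[0,0,0],[0,0,0],[0,0,0],[0,0,0],[0,0,0],[0,0,0],[0,0,0]]'

```text
clock: 3.1
position: [0.5476, 0.0006, 0.3412]
tool_rot: [-2.159, 1.555, 2.412]
force: [0.7, -0.4, -0.1]
grip_width: 0.0
```

```bash
python3 - <<'E'
from h import *
move([.56,.04,.34],down(np.radians(-7.8)))
E
```

```text
t 3.1 pos [0.5476 0.0006 0.3412] F [ 0.7 -0.4 -0.1] w 0.0
d tool mm [  1.4   6.7 -40.7] rotvec deg [-0.34 -0.5   0.74]
```

Request:
arm_command --delta_pos '[[0.3,0.2,-1],[1,0.1,-0.3],[1,0,0],[1,0,0],[1,0,0],[0,0,0]]' --rotation '[[0,0,0.1],[0,0,0],[0,0,0],[0,0,0],[0,0,0],[0,0,0]]'

```text
clock: 3.7
position: [0.5628, 0.047, 0.2069]
tool_rot: [-2.823, 1.559, 1.754]
force: [-1.1, -0.3, 1.3]
grip_width: 0.0004
```

```bash
python3 - <<'E'
from h import *
c=snap('wrist','w1')
move([.562,.012,.084],down(np.radians(-7.8)))
E
```

```text
t 3.75 pos [0.5638 0.0473 0.209 ] F [0.4 0.5 0.7] w 0.0003
d tool mm [124.6   3.1  36.7] rotvec deg [ 0.06 -0.68  0.08]
```

View pics/w1.png

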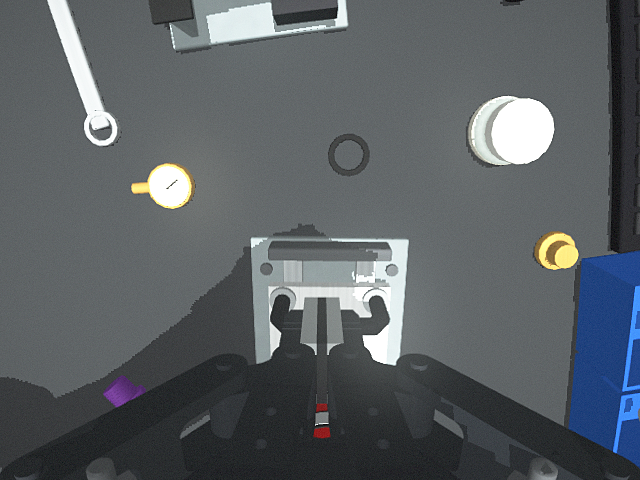

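The wrist view shows the bar between its uprights at (283,305) and (376,305), with the closed fingers just +y of it at column 322. The base end runs from (251,238) to (408,240).

```bash
python3 - <<'E'
from h import *
c=load('w1')
for n,p,z in [('barR',(281,318),.089),('barL',(380,318),.089),('corner',(251,238),.012),('corner',(408,240),.012),('tip?',(322,300),.195)]: print(n,atz(c,p,z).round(4))
print(proj(c,[[.557,-.031,.089],[.558,-.0245,.089],monitor.observe()['position']]).round(1))
E
```

```text
barR [ 0.522  -0.0186  0.089 ]
barL [ 0.5987 -0.029   0.089 ]
corner [0.4936 0.0292 0.012 ]
corner [0.6392 0.0076 0.012 ]
tip? [0.5625 0.0398 0.195 ]
[[327.4 326.8]
 [327.6 319.3]
 [322.5 297.5]]
```

Request:
arm_command --delta_pos '[[0.4,0,1],[1,0,0.2],[1,0,0],[1,0,0],[0.8,0,0],[0,0,0]]' --rotation '[[0,-0.1,0],[0,0,0],[0,0,0],[0,0,0],[0,0,0],[0,0,0]]'

```text
clock: 4.35
position: [0.5662, 0.01, 0.09]
tool_rot: [1.74, 1.558, 0.031]
force: [0.5, 0.4, -0.2]
grip_width: 0.0002
```

```bash
python3 - <<'E'
from h import *
Rt=down(np.radians(-8));bar=np.array([.559,-.028,.084]);ey=np.array([.139,.990,0])
move(bar+.018*ey,Rt)
move(bar-.07*ey,Rt)
E
```

```text
t 4.35 pos [0.5662 0.01   0.09  ] F [ 0.5  0.4 -0.2] w 0.0002
d tool mm [ 5.9 -1.9 20.6] rotvec deg [ 0.1  -0.13 -0.73]
t 4.35 pos [0.5662 0.01   0.09  ] F [ 0.5  0.4 -0.2] w 0.0002
d tool mm [  5.7  -2.1 108.6] rotvec deg [ 0.1  -0.13 -0.73]
```

Request:
arm_command --delta_pos '[[0.15,-0.1,0.4],[0,0,0.2],[0,0,0.15],[0,0,0.2],[0,0,0.3],[0,0,0.3],[0,0,0.3],[0,0,0.3],[0,0,0.3],[0,0,0.3]]' --rotation '[[0,0,0],[0,0,0],[0,0,0],[0,0,0],[0,0,0],[0,0,0],[0,0,0],[0,0,0],[0,0,0],[0,0,0]]'

```text
clock: 5.35
position: [0.5544, -0.0789, 0.0923]
tool_rot: [1.671, 1.549, -0.039]
force: [0.0, -0.6, 0.2]
grip_width: -0.0001
```

```bash
python3 - <<'E'
from h import *
Rt=down(np.radians(-8));bar=np.array([.559,-.028,.084]);ey=np.array([.139,.990,0])
c=snap('top','t2');snap('scene','s2')
move(bar+(.018-.07)*ey,Rt)
s=monitor.observe();print('pushed since est contact',((bar+.018*ey-s['position'])@ey).round(4))
a=cv2.resize(cv2.imread('pics/t2.png')[190:290,310:470],None,fx=5,fy=5,interpolation=cv2.INTER_CUBIC)
b=cv2.resize(cv2.imread('pics/s2.png')[270:335,160:330],(800,306),interpolation=cv2.INTER_CUBIC)
cv2.imwrite('pics/c2.png',cv2.resize(np.vstack([a,b]),None,fx=.72,fy=.72,interpolation=cv2.INTER_AREA))
E
```

```text
t 5.45 pos [ 0.5543 -0.0798  0.0922] F [-0.2  0.5 -0. ] w -0.0001
d tool mm [ 8.1 -2.7  0.1] rotvec deg [-0.08 -0.09 -1.22]
pushed since est contact 0.0699
```

View pics/c2.png

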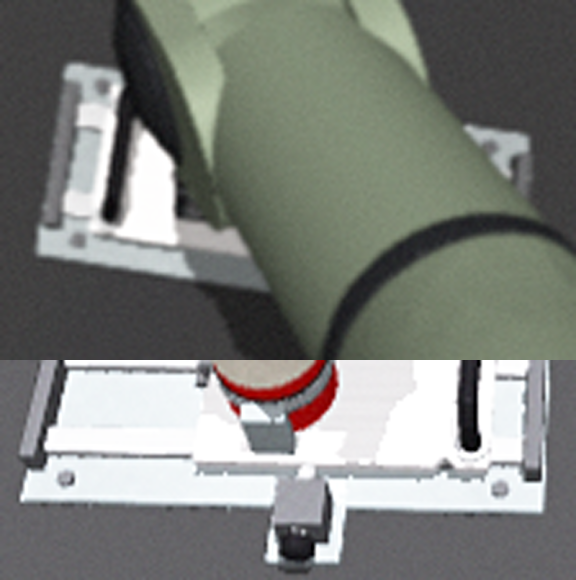

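The carriage has not moved: the bar is still at scene column 298. I need to see where the fingers are.

```bash
python3 - <<'E'
from h import *
cs=load('s2');s=monitor.observe()
T=rot(s['tool_rot']);p=s['position']
pts=[p,p+T@[.014,0,0],p+T@[-.059,0,0],[.559,-.028,.089],[.539,-.163,.208]]
print(proj(cs,pts).round(1),T.round(3))
im=cv2.imread('pics/s2.png')[150:330,160:400]
cv2.imwrite('pics/c3.png',cv2.resize(im,None,fx=3.2,fy=3.2,interpolation=cv2.INTER_CUBIC))
E
```

```text
[[276.1 268.6]
 [276.7 271.8]
 [273.2 254.3]
 [299.3 268.7]
 [228.9 237.9]] [[ 0.021  0.99  -0.141]
 [-0.001 -0.141 -0.99 ]
 [-1.     0.021 -0.002]]
```

View pics/c3.png

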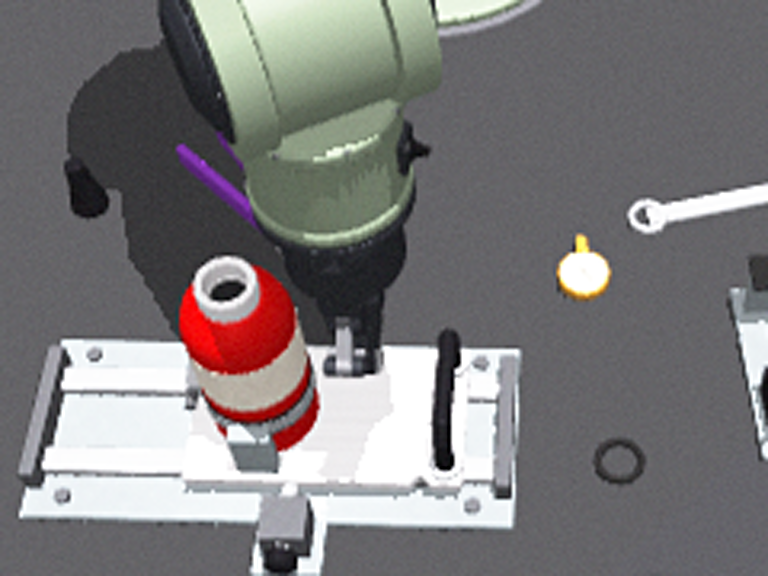

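```bash
python3 - <<'E'
from h import *
cs=load('s2');s=monitor.observe()
T=rot(s['tool_rot']);p=s['position']
im=cv2.imread('pics/s2.png');x0,y0,k=240,215,8
z=cv2.resize(im[y0:y0+70,x0:x0+75],None,fx=k,fy=k,interpolation=cv2.INTER_CUBIC)
for d,col in [(.014,(0,0,255)),(0,(0,255,0)),(-.005,(255,0,0)),(-.059,(255,0,255)),(-.1,(0,255,255))]:
    q=proj(cs,p+T@[d,0,0])[0];cv2.circle(z,(int((q[0]-x0)*k),int((q[1]-y0)*k)),5,col,2)
w=cv2.resize(cv2.imread('pics/w1.png')[270:400,250:400],None,fx=4,fy=4,interpolation=cv2.INTER_CUBIC)
cw=load('w1')
P=np.array([.5638,.0473,.209])
for d,col in [(.014,(0,0,255)),(0,(0,255,0))]:
    q=proj(cw,P+np.array([0,0,-d]))[0];cv2.circle(w,(int((q[0]-250)*4),int((q[1]-270)*4)),5,col,2);print(q)
h=max(z.shape[0],w.shape[0]);c=np.zeros((h,z.shape[1]+w.shape[1],3),np.uint8);c[:z.shape[0],:z.shape[1]]=z;c[:w.shape[0],z.shape[1]:]=w
cv2.imwrite('pics/c4.png',cv2.resize(c,(800,int(h*800/c.shape[1]))));print(c.shape)
E
```

```text
[322.5715005 285.2754488]
[322.55138654 297.39685349]
(560, 1200, 3)
```

View pics/c4.png

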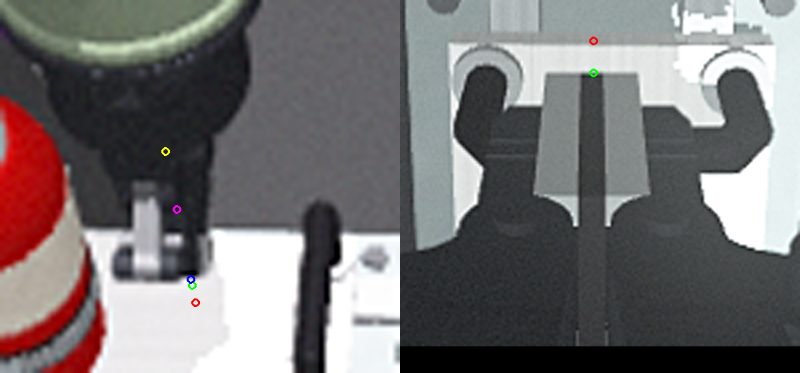

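The fingers went over the bar without moving the carriage. The wrist crop shows the pad ends about at the TCP, so the real tips sit higher than 14 mm ahead of it. I'll go back over to the +y side and come down lower.

Request:
arm_command --delta_pos '[[-1,0,0],[-1,0,0],[0,0,-1],[0,0,-1],[0,0,-1],[0,0,-0.4],[0.5,0,0],[1,0,0],[0.6,0,0],[0,0,0]]' --rotation '[[0,0,-0.2],[0,0,0],[0,0,0],[0,0,0],[0,0,0],[0,0,0],[0,0,0],[0,0,0],[0,0,0],[0,0,0]]'

```text
clock: 6.45
position: [0.5678, 0.0248, 0.088]
tool_rot: [-2.783, 1.568, 1.788]
force: [-0.8, -1.8, 0.4]
grip_width: 0.0001
```

```bash
python3 - <<'E'
from h import *
Rt=down(np.radians(-8));bar=np.array([.557,-.031,.070]);ey=np.array([.139,.990,0])
move(bar+.018*ey,Rt)
c=snap('scene','s3');s=monitor.observe();T=rot(s['tool_rot']);p=s['position']
print(T.round(3))
im=cv2.imread('pics/s3.png');x0,y0,k=250,190,6
z=cv2.resize(im[y0:y0+100,x0:x0+130],None,fx=k,fy=k,interpolation=cv2.INTER_CUBIC)
for d,col in [(.014,(0,0,255)),(0,(0,255,0)),(-.059,(255,0,255))]:
    q=proj(c,p+T@[d,0,0])[0];cv2.circle(z,(int((q[0]-x0+.5)*k),int((q[1]-y0+.5)*k)),4,col,2)
cv2.imwrite('pics/c5.png',z)
E
```

```text
t 6.45 pos [0.5678 0.0248 0.088 ] F [-0.8 -1.8  0.4] w 0.0001
d tool mm [17.9 -2.9 38.8] rotvec deg [-0.1  -0.17  0.06]
[[ 0.     0.99  -0.141]
 [ 0.003 -0.141 -0.99 ]
 [-1.    -0.    -0.003]]
```

View pics/c5.png

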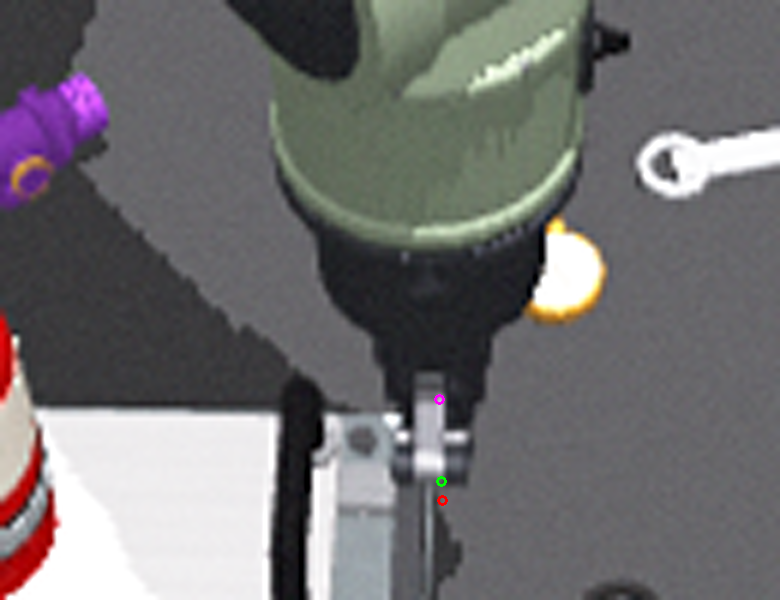

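Request:
arm_command --delta_pos '[[0.3,-0.1,0.7],[0.5,0,0.3],[0.4,0,0],[0.1,0,0],[0,0,0]]' --rotation '[[0,0,0],[0,0,0],[0,0,0],[0,0,0],[0,0,0]]'

```text
clock: 7.0
position: [0.5624, -0.0054, 0.0496]
tool_rot: [2.623, 1.566, 0.909]
force: [-0.1, 0.1, 0.5]
grip_width: -0.0001
```

```bash
python3 - <<'E'
from h import *
Rt=down(np.radians(-8));bar=np.array([.557,-.031,.052]);ey=np.array([.139,.990,0])
move(bar+.018*ey,Rt)
E
```

```text
t 7.0 pos [ 0.5624 -0.0054  0.0496] F [-0.1  0.1  0.5] w -0.0001
d tool mm [-2.5 -1.8  8.2] rotvec deg [-0.19 -0.23 -0.13]
```

Request:
arm_command --delta_pos '[[-0.1,0,0.2],[0,0,0.2],[0,0,0.2],[0,0,0.2],[0,0,0.2]]' --rotation '[[0,0,0],[0,0,0],[0,0,0],[0,0,0],[0,0,0]]'

```text
clock: 7.5
position: [0.5592, -0.0303, 0.0543]
tool_rot: [2.757, 1.559, 1.049]
force: [0.8, 6.4, -3.7]
grip_width: -0.0001
```

```bash
python3 - <<'E'
from h import *
Rt=down(np.radians(-8));bar=np.array([.557,-.031,.052]);ey=np.array([.139,.990,0])
move(bar+(.018-.07)*ey,Rt)
c=snap('scene','s4')
a=cv2.imread('pics/s3.png')[200:340,160:330];b=cv2.imread('pics/s4.png')[200:340,160:330]
cv2.imwrite('pics/c6.png',cv2.resize(np.hstack([a,b]),None,fx=2.35,fy=2.35,interpolation=cv2.INTER_CUBIC))
g=lambda f:cv2.cvtColor(cv2.imread(f)[205:238,210:252],cv2.COLOR_BGR2GRAY).astype(np.float32)
print(cv2.phaseCorrelate(g('pics/s3.png'),g('pics/s4.png')))
E
```

```text
t 7.5 pos [ 0.5592 -0.0303  0.0543] F [ 0.8  6.4 -3.7] w -0.0001
d tool mm [ 1.7 -2.2 53. ] rotvec deg [ 0.16 -0.61 -0.24]
((-9.024627834476114, -0.2500282296271017), 0.7696314246566207)
```

Request:
arm_command --delta_pos '[[0.05,0,0.3],[0.05,0,0.3],[0.05,0,0.3],[0.05,0,0.3],[0.05,0,0.3],[0,0,0.1]]' --rotation '[[0,0,0],[0,0,0],[0,0,0],[0,0,0],[0,0,0],[0,0,0]]'

```text
clock: 8.15
position: [0.5557, -0.0755, 0.0506]
tool_rot: [2.515, 1.55, 0.812]
force: [1.3, 0.3, -0.5]
grip_width: -0.0002
```

```bash
python3 - <<'E'
from h import *
Rt=down(np.radians(-8));bar=np.array([.557,-.031,.052]);ey=np.array([.139,.990,0])
s=monitor.observe();print(((bar+.018*ey-s['position'])@ey).round(4))
move(bar+(.018-.07)*ey,Rt)
c=snap('scene','s5')
b=cv2.imread('pics/s5.png')[200:340,150:330]
cv2.imwrite('pics/c6.png',cv2.resize(b,None,fx=4.2,fy=4.2,interpolation=cv2.INTER_CUBIC))
E
```

```text
0.0622
t 8.15 pos [ 0.5557 -0.0755  0.0506] F [ 1.3  0.3 -0.5] w -0.0002
d tool mm [-1.6 -5.   7.7] rotvec deg [ 0.42 -0.95 -0.68]
```

View pics/c6.png

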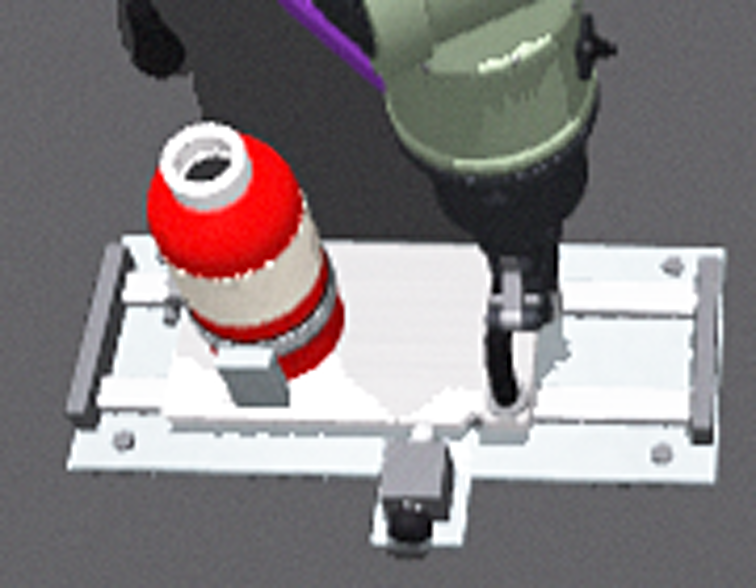

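The carriage is moving. Its notch is at crop (475,420) and the plunger nose at (422,432), so about 27 mm remain.

Request:
arm_command --delta_pos '[[0,-0.05,0.25],[0,-0.05,0.25],[0,-0.05,0.2],[0,0,0.1],[0,0,0.05]]' --rotation '[[0,0,0],[0,0,0],[0,0,0],[0,0,0],[0,0,0]]'

```text
clock: 8.7
position: [0.5511, -0.098, 0.0517]
tool_rot: [2.412, 1.543, 0.713]
force: [-1.0, 1.2, -1.3]
grip_width: 0.0002
```

```bash
python3 - <<'E'
from h import *
bar=np.array([.557,-.031,.052]);ey=np.array([.139,.990,0])
s=monitor.observe();print(((bar+.018*ey-s['position'])@ey).round(4),s['position'].round(4),s['force'].round(1))
for f in('s4','s5','s6'):
    if f=='s6': snap('scene','s6')
    im=cv2.imread(f'pics/{f}.png')
    if f=='s5': a=im
b=im
print(cv2.phaseCorrelate(*[cv2.cvtColor(i[225:270,180:235],cv2.COLOR_BGR2GRAY).astype(np.float32) for i in(a,b)]))
E
```

```text
0.0851 [ 0.5511 -0.098   0.0517] [-1.   1.2 -1.3]
((-10.67142038518832, 0.40407960235629403), 0.7630913762693052)
```

Request:
arm_command --delta_pos '[[0,0,0.08],[0,0,0.08]]' --rotation '[[0,0,0],[0,0,0]]'

```text
clock: 8.95
position: [0.5504, -0.1028, 0.0517]
tool_rot: [2.411, 1.543, 0.711]
force: [-0.5, 5.6, -0.2]
grip_width: -0.0
```

Request:
arm_command --delta_pos '[[0,0,0.08]]' --rotation '[[0,0,0]]'

```text
clock: 9.05
position: [0.5503, -0.1035, 0.0517]
tool_rot: [2.454, 1.541, 0.756]
force: [0.3, 18.8, 0.5]
grip_width: -0.0001
```

Request:
arm_command --delta_pos '[[0,0,0.08]]' --rotation '[[0,0,0]]'

```text
clock: 9.15
position: [0.5503, -0.1033, 0.0517]
tool_rot: [2.505, 1.539, 0.809]
force: [0.3, 18.1, 0.7]
grip_width: -0.0001
```

The push force jumped to 18 N, which means the stop has been reached. I'll take the hand off and check the plunger.

Request:
arm_command --delta_pos '[[0,0,-0.15],[0,0,-0.5],[0,0,-1],[-1,0,-1],[-1,0,-1],[-1,0,-1],[-1,0,-1],[-1,0,-1],[0,0,-1],[0,0,-1]]' --rotation '[[0,0,0],[0,0,0],[0,0,-0.3],[0,0,0],[0,0,0],[0,0,0],[0,0,0],[0,0,0],[0,0,0],[0,0,0]]' --gripper -1

```text
clock: 10.15
position: [0.584, 0.1616, 0.2147]
tool_rot: [-2.582, 1.543, 2.001]
force: [-0.1, -0.7, -1.5]
grip_width: 0.0856
```

```bash
python3 - <<'E'
from h import *
snap('scene','s7');snap('top','t7')
a,b=[cv2.imread(f'pics/{f}.png') for f in('s6','s7')]
print(cv2.phaseCorrelate(*[cv2.cvtColor(i[225:270,175:230],cv2.COLOR_BGR2GRAY).astype(np.float32) for i in(a,b)]))
x=cv2.imread('pics/s0.png') if 0 else cv2.imread('pics/scene0.png')
L=cv2.resize(np.hstack([x[290:335,225:275],b[290:335,225:275]]),(800,360),interpolation=cv2.INTER_CUBIC)
t=cv2.resize(cv2.imread('pics/t7.png')[198:278,165:480],None,fx=800/315,fy=800/315,interpolation=cv2.INTER_CUBIC)
cv2.imwrite('pics/c7.png',np.vstack([L,t]));print(t.shape)
move([.5,.25,.25],down(np.radians(90)))
E
```

```text
((-1.7626949342109377, 0.46043454697163), 1.0012593022099248)
(203, 800, 3)
t 10.25 pos [0.5835 0.1655 0.2147] F [-0.   0.5 -0.9] w 0.0853
d tool mm [-32.  -93.8 -74.4] rotvec deg [-97.11  -1.85  -0.63]
```

View pics/c7.png

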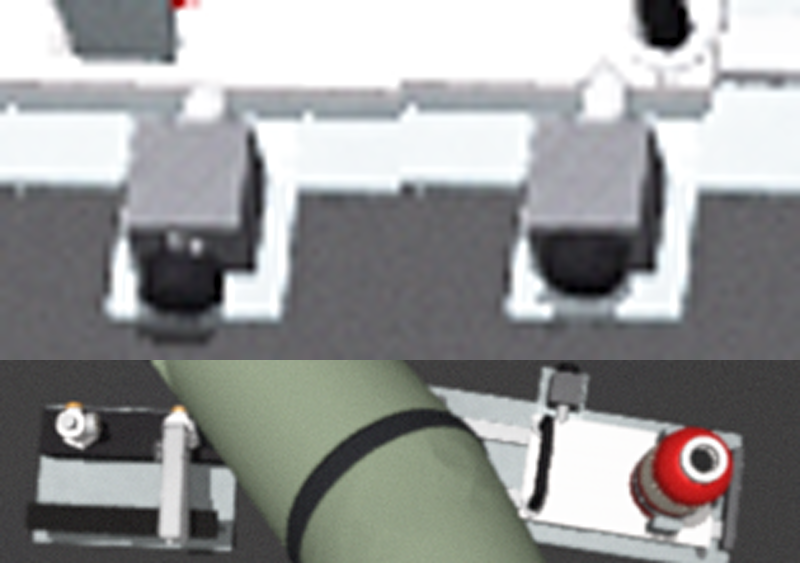

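The knob has moved up against the block (right, knob at (580,260)) and the nose is in its notch at (603,90), so the plunger has dropped in. The mouth is now at crop (706,457).

Request:
arm_command --delta_pos '[[-1,0,0],[0,0,0],[0,0,0],[0,0,0],[0,0,0],[0,0,0],[0,0,0],[0,0,0],[0,0,0],[0,0,0]]' --rotation '[[-1,0,0],[-1,0,0],[-1,0,0],[-1,0,0],[-1,0,0],[-1,0,0],[-1,0,0],[-1,0,0],[-1,0,0],[-1,0,0]]'

```text
clock: 11.25
position: [0.5808, 0.1678, 0.2448]
tool_rot: [2.71, 1.546, 2.105]
force: [-0.1, 0.9, 0.8]
grip_width: 0.0854
```

Request:
arm_command --delta_pos '[[0,0,0],[0,0,0],[0,0,0],[0,0,0],[0,0,0],[0,0,0]]' --rotation '[[-1,0,0],[-1,0,0],[-1,0,0],[-1,0,0],[-1,0,0],[-1,0,0]]'

```text
clock: 11.85
position: [0.5792, 0.1681, 0.2439]
tool_rot: [2.181, 1.549, 2.231]
force: [-0.5, -0.5, -0.6]
grip_width: 0.0851
```

```bash
python3 - <<'E'
from h import *
ct=optics.camera_params('top');cs=optics.camera_params('scene')
def ring(f,box):
    x0,y0,x1,y1=box;im=cv2.imread(f)[y0:y1,x0:x1];im=cv2.resize(im,None,fx=6,fy=6,interpolation=cv2.INTER_CUBIC)
    m=((im.min(2)>140)&((im.max(2).astype(int)-im.min(2))<50)).astype(np.uint8)
    cs_,_=cv2.findContours(m,cv2.RETR_CCOMP,cv2.CHAIN_APPROX_NONE)
    out=[]
    for c in cs_:
        if cv2.contourArea(c)>800:
            e=cv2.fitEllipse(c);out.append((round(x0+(e[0][0]+.5)/6-.5,1),round(y0+(e[0][1]+.5)/6-.5,1),[round(v/6,1) for v in e[1]]))
    return out
print('top',ring('pics/t7.png',(425,215,462,260)))
print('scene',ring('pics/s7.png',(180,222,216,252)))
e=(165+706.5*.39375-.5,198+97.5*.39375-.5);print(e,atz(ct,e,.208))
# lever centreline in top0: per-row bright span
g=cv2.cvtColor(cv2.imread('pics/top0.png'),cv2.COLOR_BGR2GRAY)
for r in range(228,272,3): print(r,g[r,222:250].tolist())
move([.53,.25,.25],down(np.radians(90)))
E
```

```text
top [(443.5, 257.5, [4.6, 12.8]), (441.7, 236.7, [17.4, 18.0]), (441.4, 236.8, [9.9, 10.9]), (452.3, 229.0, [5.0, 9.1])]
scene [(186.9, 238.8, [17.1, 21.7]), (185.8, 239.5, [5.3, 10.8])]
(442.684375, 235.890625) [ 0.52683797 -0.25521781  0.208     ]
228 [47, 48, 51, 53, 52, 49, 73, 142, 199, 211, 215, 214, 217, 215, 205, 157, 121, 117, 141, 163, 172, 165, 121, 62, 23, 26, 44, 50]
231 [48, 47, 48, 69, 99, 137, 138, 182, 211, 217, 217, 217, 217, 214, 200, 151, 112, 112, 138, 130, 93, 52, 27, 12, 15, 25, 42, 53]
234 [47, 50, 57, 66, 94, 127, 126, 172, 204, 218, 217, 215, 219, 214, 192, 139, 101, 71, 38, 20, 18, 23, 41, 51, 48, 50, 56, 50]
237 [37, 33, 36, 50, 88, 87, 104, 175, 209, 217, 219, 217, 219, 214, 184, 131, 103, 74, 35, 19, 14, 12, 21, 19, 31, 31, 32, 31]
240 [196, 197, 197, 197, 197, 195, 185, 202, 216, 222, 221, 220, 218, 215, 191, 133, 105, 93, 89, 96, 98, 97, 97, 96, 100, 104, 123, 132]
243 [198, 196, 195, 193, 197, 193, 191, 205, 218, 221, 221, 222, 223, 216, 186, 137, 110, 94, 94, 100, 103, 100, 100, 97, 97, 124, 182, 198]
246 [195, 196, 196, 197, 193, 193, 199, 212, 218,
[... 595 characters left out ...]
 63, 33, 21, 31, 33, 34, 35, 36, 37, 36, 39]
261 [36, 36, 35, 31, 45, 108, 190, 222, 227, 226, 228, 225, 224, 198, 144, 118, 107, 64, 31, 20, 30, 34, 37, 34, 33, 36, 33, 33]
264 [31, 38, 34, 36, 59, 131, 197, 225, 227, 228, 226, 227, 222, 191, 138, 115, 101, 65, 29, 21, 32, 32, 31, 35, 33, 33, 37, 32]
267 [69, 70, 70, 69, 67, 104, 158, 184, 195, 196, 189, 187, 178, 154, 130, 121, 107, 70, 42, 37, 44, 46, 45, 42, 43, 42, 47, 45]
270 [114, 116, 120, 122, 125, 130, 132, 131, 155, 186, 173, 154, 149, 146, 124, 115, 105, 100, 104, 104, 107, 106, 105, 104, 103, 106, 103, 106]
t 11.85 pos [0.5792 0.1681 0.2439] F [-0.5 -0.5 -0.6] w 0.0851
d tool mm [ -4.1  84.3 -45.2] rotvec deg [ 2.86 -0.74 -1.01]
```

```bash
python3 - <<'E'
from h import *
ct=optics.camera_params('top');cs=optics.camera_params('scene')
for e in [(441.6,236.7),(442.7,235.9)]:
    p=atz(ct,e,.208);print(p.round(4),proj(cs,p).round(1))
for e in [(185.8,239.5),(186.9,238.8)]: print(atz(cs,e,.208).round(4))
a=atz(ct,(232.8,234),.099);b=atz(ct,(231.3,264),.1105);print(a.round(4),b.round(4),np.degrees(np.arctan2(*(b-a)[[1,0]])))
e=atz(ct,(231.2,266.3),.1105);print('lever end',e.round(4))
E
```

```text
[ 0.5249 -0.2526  0.208 ] [[184.7 236.7]]
[ 0.5268 -0.2553  0.208 ] [[183.4 237.6]]
[ 0.5322 -0.25    0.208 ]
[ 0.5308 -0.2479  0.208 ]
[0.5428 0.2494 0.099 ] [0.465  0.247  0.1105] -178.2825588218233
lever end [0.4592 0.247  0.1105]
```

Request:
arm_command --delta_pos '[[0,1,-0.5],[0,1,-0.5],[0,0.7,-0.3],[0,0,-0.1],[0,0,0]]' --rotation '[[0.4,0,0],[0,-0.1,-0.1],[0,0,0],[0,0,0],[0,0,0]]'

```text
clock: 12.35
position: [0.533, 0.2497, 0.244]
tool_rot: [2.302, 1.566, 2.311]
force: [-0.2, -1.0, -0.4]
grip_width: 0.085
```

```bash
python3 - <<'E'
from h import *
snap('wrist','w8');move([.53,.25,.25],down(np.radians(90)))
E
```

```text
t 12.4 pos [0.5332 0.2496 0.2441] F [-0.4  0.2  0. ] w 0.0851
d tool mm [-5.9  0.4 -3.2] rotvec deg [ 0.54 -0.2  -0.24]
```

View pics/w8.png

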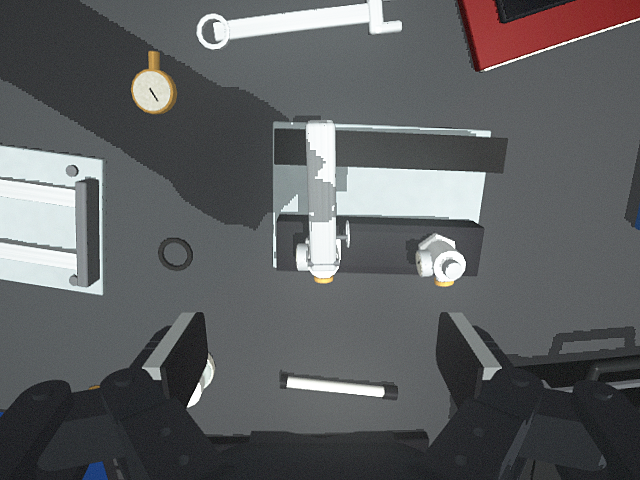

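Wrist view: the lever runs from its end (320,122) to the body at about (322,265), with the gauge at (323,281). The spare is at (443,262) and the open fingers lie clear on both sides at (175,355) and (470,355).

```bash
python3 - <<'E'
from h import *
c=load('w8')
e=atz(c,(320.5,122),.1105);m=atz(c,(322.5,210),.099);b=atz(c,(322.5,262),.084)
print(c['origin'],e.round(4),m.round(4),b.round(4))
g=cv2.cvtColor(cv2.imread('pics/w8.png'),cv2.COLOR_BGR2GRAY)
for r in (130,145,165,190,210,225,235): print(r,g[r,298:346].tolist())
for r in range(112,130,2): print(r,g[r,320],end=' ')
print([ (r,int(g[r,322])) for r in range(255,292,2)])
# stand block front-left corners: base corners at z~.008
for p in [(273,122),(490,131),(272,268)]: print(p,atz(c,p,.008).round(4))
E
```

```text
[0.45987202 0.24776082 0.4059324 ] [0.4573 0.2479 0.1105] [0.5239 0.2501 0.099 ] [0.5725 0.2506 0.084 ]
130 [55, 57, 57, 54, 57, 57, 51, 101, 216, 232, 244, 250, 249, 250, 250, 249, 248, 250, 251, 251, 252, 251, 250, 249, 250, 251, 252, 252, 253, 250, 250, 251, 253, 253, 249, 242, 229, 126, 95, 100, 100, 100, 96, 102, 104, 114, 116, 113]
145 [60, 58, 68, 61, 64, 71, 61, 53, 149, 156, 155, 158, 255, 251, 251, 250, 249, 250, 250, 252, 251, 251, 250, 250, 250, 251, 251, 253, 254, 250, 250, 251, 253, 253, 249, 245, 237, 136, 74, 80, 87, 82, 84, 85, 83, 85, 82, 85]
165 [110, 113, 111, 118, 118, 116, 113, 97, 98, 152, 156, 164, 166, 165, 164, 171, 166, 169, 168, 171, 168, 169, 167, 161, 175, 255, 255, 253, 253, 251, 248, 251, 252, 253, 250, 244, 242, 176, 69, 80, 89, 86, 87, 89, 84, 82, 81, 82]
190 [150, 152, 149, 150, 148, 149, 146, 149, 148, 133, 148, 159, 167, 166, 166, 170, 173, 169, 166, 165, 175, 171, 173, 164, 166, 167, 167, 168, 173, 168, 159, 166, 172, 176, 165, 155, 151, 135, 134, 143, 142, 143, 139, 145, 142, 140, 142, 136]
210 [137, 147, 148, 147, 149, 148, 149, 149, 148, 151, 
[... 348 characters left out ...]
 249, 251, 243, 239, 228, 74, 71, 81, 73, 71, 70, 65, 70, 66, 96]
235 [62, 67, 64, 69, 68, 66, 67, 64, 65, 71, 78, 135, 234, 233, 242, 246, 244, 247, 248, 247, 247, 248, 248, 249, 248, 247, 248, 247, 248, 249, 247, 244, 247, 249, 250, 242, 236, 229, 109, 104, 108, 107, 109, 113, 109, 114, 114, 108]
112 104 114 103 116 71 118 74 120 139 122 144 124 234 126 247 128 250 [(255, 247), (257, 246), (259, 247), (261, 246), (263, 232), (265, 224), (267, 246), (269, 245), (271, 250), (273, 255), (275, 255), (277, 255), (279, 216), (281, 236), (283, 141), (285, 108), (287, 107), (289, 107), (291, 105)]
(273, 122) [0.4567 0.2021 0.008 ]
(490, 131) [0.4618 0.4145 0.008 ]
(272, 268) [0.6063 0.1975 0.008 ]
```

```bash
python3 - <<'E'
from h import *
from scipy.optimize import least_squares
c=load('w8');s=monitor.observe();T=rot(s['tool_rot']);p=s['position']
def f(v):
    P=[p+T@[v[0],sg*.0425,v[1]] for sg in(1,-1)];q=proj(c,P);q=q[np.argsort(q[:,0])]
    return (q-[[205,313],[439.5,313]]).ravel()
r=least_squares(f,[0,-.011]);print(r.x,r.fun.round(1))
a,b=atz(c,(320.2,130),.1095),atz(c,(322.4,232),.095);print(a,b,np.degrees(np.arctan2(*(a-b)[[1,0]])))
move([.539,.250,.10],down(np.radians(91.7)))
move([.539,.250,.042],down(np.radians(91.7)))
E
```

```text
[-0.03231356 -0.00848881] [ 1.1 -0.   1.1  0. ]
[0.46283134 0.24772627 0.1095    ] [0.5429042  0.25019123 0.095     ] -178.2367698966241
t 12.4 pos [0.5332 0.2496 0.2441] F [-0.4  0.2  0. ] w 0.0851
d tool mm [144.1  -0.3   6.3] rotvec deg [-1.16 -0.2  -0.24]
t 12.4 pos [0.5332 0.2496 0.2441] F [-0.4  0.2  0. ] w 0.0851
d tool mm [202.1  -0.5   6.5] rotvec deg [-1.16 -0.2  -0.24]
```

Request:
arm_command --delta_pos '[[0.8,0,0.2],[1,0,0],[1,0,0],[1,0,0],[0.8,0,0],[0,0,0]]' --rotation '[[-0.2,0,0],[0,0,0],[0,0,0],[0,0,0],[0,0,0],[0,0,0]]'

```text
clock: 13.0
position: [0.5431, 0.2441, 0.1011]
tool_rot: [2.095, 1.569, 2.117]
force: [-0.0, 0.1, 0.4]
grip_width: 0.0853
```

```bash
python3 - <<'E'
from h import *
move([.539,.250,.042],down(np.radians(91.7)))
c=snap('wrist','w9')
g=cv2.imread('pics/w9.png')
from itertools import product
# predicted lever corners & balance
o=np.array([.576,.251,.018]);y=np.radians(181.7);M=R.from_euler('z',y).as_matrix()
V=lambda *v:o+M@np.array(v)
print(proj(c,[V(.118,.011,.0925),V(.118,-.011,.0925),V(.035,.011,.0815),V(.035,-.011,.0815)]).round(0))
gg=cv2.cvtColor(g,cv2.COLOR_BGR2GRAY)
for r in (60,100,140,180): 
    d=np.diff(cv2.GaussianBlur(gg,(3,3),0)[r].astype(int));print(r,[(i,int(d[i])) for i in range(230,420) if abs(d[i])>30])
E
```

```text
t 13.0 pos [0.5431 0.2441 0.1011] F [-0.   0.1  0.4] w 0.0853
d tool mm [59.1  5.9 -3.9] rotvec deg [-0.42 -0.06 -0.1 ]
[[308.  93.]
 [368.  92.]
 [312. 292.]
 [361. 291.]]
60 []
100 [(308, 51), (309, 44), (366, -47), (367, -36)]
140 [(309, 34), (365, -54), (366, -45)]
180 [(356, 31)]
```

Request:
arm_command --delta_pos '[[0,0.2,-0.13],[0.6,0,0],[0.6,0,0],[0.3,0,0],[0,0,0]]' --rotation '[[0,0,0],[0,0,0],[0,0,0],[0,0,0],[0,0,0]]'

```text
clock: 13.55
position: [0.5416, 0.2515, 0.0587]
tool_rot: [0.677, 1.564, 0.698]
force: [-0.0, 0.3, -0.8]
grip_width: 0.0853
```

```bash
python3 - <<'E'
from h import *
move([.541,.250,.042],down(np.radians(91.7)))
E
```

```text
t 13.55 pos [0.5416 0.2515 0.0587] F [-0.   0.3 -0.8] w 0.0853
d tool mm [16.7 -1.6 -0.7] rotvec deg [-0.53  0.3  -0.24]
```

Request:
arm_command --delta_pos '[[0.3,-0.05,0],[0.25,0,0],[0,0,0]]' --rotation '[[-0.08,0,0],[0,0,0],[0,0,0]]'

```text
clock: 13.85
position: [0.5419, 0.2501, 0.0411]
tool_rot: [0.663, 1.564, 0.693]
force: [-0.2, 0.2, 0.2]
grip_width: 0.0851
```

```bash
python3 - <<'E'
from h import *
move([.541,.250,.042],down(np.radians(91.7)))
E
```

```text
t 13.85 pos [0.5419 0.2501 0.0411] F [-0.2  0.2  0.2] w 0.0851
d tool mm [-0.9 -0.1 -0.9] rotvec deg [-0.01  0.31 -0.24]
```

Request:
arm_command --delta_pos '[[0,0,0],[0,0,0],[0,0,0],[0,0,0],[0,0,0],[0,0,0],[0,0,0],[0,0,0]]' --rotation '[[0,0,0],[0,0,0],[0,0,0],[0,0,0],[0,0,0],[0,0,0],[0,0,0],[0,0,0]]' --gripper 1 --grip_force 60

```text
clock: 14.65
position: [0.5423, 0.2503, 0.042]
tool_rot: [0.616, 1.563, 0.645]
force: [-0.1, 0.9, -0.5]
grip_width: 0.0215
```

```bash
python3 - <<'E'
from h import *
s=monitor.observe();print(s['grip_width'],s['position'],s['force'],s['moment'],s['qpos'].round(2))
c=snap('wrist','w10')
o=np.array([.576,.251,.018]);M=R.from_euler('z',np.radians(181.7)).as_matrix()
V=lambda *v:o+M@np.array(v)
print(proj(c,[V(.118,.011,.0925),V(.118,-.011,.0925),V(.07,.011,.086),V(.07,-.011,.086)]).round(0))
gg=cv2.GaussianBlur(cv2.cvtColor(cv2.imread('pics/w10.png'),cv2.COLOR_BGR2GRAY),(3,3),0).astype(int)
for r in (60,90,120,160,200): 
    d=np.diff(gg[r]);print(r,[(i,int(d[i])) for i in range(230,430) if abs(d[i])>30])
E
```

```text
0.021485545099589033 [0.54232557 0.25025848 0.04202933] [-0.05447029  0.85700399 -0.53277329] [-0.04616287  0.01185779 -0.01466383] [ 0.03  0.85 -0.86  1.77  0.81  0.9   0.41]
[[274.  77.]
 [375.  77.]
 [283. 271.]
 [365. 271.]]
60 []
90 [(272, 32), (273, 39), (368, -35), (369, -31)]
120 [(274, 31), (367, -47), (368, -39)]
160 [(276, 37), (366, -36)]
200 [(364, 49)]
```

Grip width is 21.5 mm, so the lever and handle are held. I'll lift straight up, gently at first.

Request:
arm_command --delta_pos '[[-0.2,0,0],[-0.3,0,0],[-0.3,0,0],[-0.4,0,0],[-0.5,0,0],[-0.5,0,0],[-0.5,0,0],[-0.5,0,0],[0,0,0]]' --rotation '[[0,0,0],[0,0,0],[0,0,0],[0,0,0],[0,0,0],[0,0,0],[0,0,0],[0,0,0],[0,0,0]]'

```text
clock: 15.6
position: [0.5418, 0.2502, 0.1483]
tool_rot: [0.575, 1.561, 0.604]
force: [1.2, 1.2, -3.0]
grip_width: 0.0211
```

```bash
python3 - <<'E'
from h import *
s=monitor.observe();p=s['position'];T=rot(s['tool_rot']);print(s['grip_width'],p,s['force'],s['moment'],T.round(4))
c=snap('wrist','w11');snap('scene','s11')
# rigid prediction: valve in tool frame from grasp
o=np.array([.576,.251,.018]);M=R.from_euler('z',np.radians(181.7)).as_matrix()
a,b,cc=0.616,1.563,.645
T0=rot([a,b,cc]);p0=np.array([.5423,.2503,.0420])
Vt=lambda *v:T0.T@(o+M@np.array(v)-p0)
W=lambda *v:p+T@Vt(*v)
np.save('grasp.npy',np.array([Vt(0,0,0),*(T0.T@M)]))
print(proj(c,[W(.118,.011,.0925),W(.118,-.011,.0925)]).round(0))
gg=cv2.GaussianBlur(cv2.cvtColor(cv2.imread('pics/w11.png'),cv2.COLOR_BGR2GRAY),(3,3),0).astype(int)
for r in (60,90,120): 
    d=np.diff(gg[r]);print(r,[(i,int(d[i])) for i in range(230,430) if abs(d[i])>30])
for col in (300,320,340): 
    d=np.diff(gg[:150,col]);print(col,[(i,int(d[i])) for i in range(50,149) if abs(d[i])>20])
cs=load('s11');print('scene stem',proj(cs,[W(0,0,0),W(.118,0,.0925),W(.118,0,.044)]).round(1))
E
```

```text
0.02109410879854082 [0.54182491 0.25015613 0.14833512] [ 1.18250203  1.24125634 -2.99100879] [ 0.03179764 -0.06170514  0.00028958] [[ 0.008  -0.0296  0.9995]
 [ 0.0055  0.9995  0.0296]
 [-1.      0.0053  0.0082]]
[[274.  77.]
 [375.  77.]]
60 []
90 [(272, 32), (273, 40), (368, -36)]
120 [(274, 32), (367, -45), (368, -38)]
300 [(73, 29), (74, 37), (75, 22), (109, -23), (110, -43)]
320 [(75, 21), (76, 29), (77, 22), (128, -23), (129, -24)]
340 [(73, 26), (77, 36), (138, -33), (139, -21)]
scene stem [[425.8 253.9]
 [418.8 185.4]
 [415.3 199.6]]
```

```bash
python3 - <<'E'
from h import *
snap('top','t11')
th=np.linspace(0,2*np.pi,72,endpoint=False)
def circ(x,y,r): return np.column_stack([x+r*np.cos(th),y+r*np.sin(th),np.full(72,.208)])
def samp(G,q): return cv2.remap(G,q[:,0].astype(np.float32)[None],q[:,1].astype(np.float32)[None],cv2.INTER_LINEAR)[0]
def score(G,c,x,y):
    f=lambda rs:np.mean([samp(G,proj(c,circ(x,y,r))) for r in rs],0)
    ring=f((.016,.0175,.019));return np.mean(ring-f((.0135,.012)))*.5+np.mean(np.maximum(ring-f((.022,.0235)),0)), 
def fit(list_):
    best=None
    for st,n in((.002,6),(.0005,4)):
        x0,y0=(.527,-.253) if best is None else best[1:]
        for i in range(-n,n+1):
            for j in range(-n,n+1):
                x,y=x0+i*st,y0+j*st
                v=sum(score(G,c,x,y)[0] for G,c in list_)
                if best is None or v>best[0]: best=(v,x,y)
    return best
D={}
for f,cam in(('t7','top'),('t11','top'),('s7','scene'),('s11','scene')):
    D[f]=(cv2.imread(f'pics/{f}.png')[:,:,1].astype(np.float32),load(f));print(f,np.round(fit([D[f]]),4))
print('joint',np.round(fit([D['t7'],D['s11']]),4))
E
```

```text
t7 [197.8867   0.5255  -0.2535]
t11 [196.5122   0.5255  -0.2535]
s7 [176.0823   0.5255  -0.253 ]
s11 [174.1934   0.526   -0.253 ]
joint [ 3.697318e+02  5.255000e-01 -2.530000e-01]
```

Request:
arm_command --delta_pos '[[-0.6,0,0],[-1,0,0],[-1,0,0],[-1,-0.2,0],[-1,-0.4,-0.2],[-0.6,-0.6,-0.2],[0,-0.8,-0.2],[0,-0.8,-0.2],[0,-0.8,-0.2],[0,-0.8,-0.2]]' --rotation '[[0,0,0],[0,0,0],[0,0,0],[0,0,0],[0,0,0],[0,0,0],[0,0,0],[0,0,0],[0,0,0],[0,0,0]]'

```text
clock: 16.75
position: [0.5041, 0.1163, 0.3121]
tool_rot: [1.709, 1.565, 1.75]
force: [0.2, 0.0, -2.4]
grip_width: 0.0211
```

```bash
cat >> h.py <<'E'
def tgt(mx=.5257,my=-.2532,z=.233,yaw=91.7):
    """TCP goal that puts the held stem end over the mouth with the valve level"""
    v=np.load('grasp.npy')[0]; G=np.load('grasp.npy')[1:]   # tool<-valve
    M=R.from_euler('z',np.radians(yaw+90)).as_matrix(); Rt=M@G.T
    return np.array([mx,my,z])-Rt@v,Rt
def held():
    s=monitor.observe();T=rot(s['tool_rot']);g=np.load('grasp.npy')
    print('stem end',(s['position']+T@g[0]).round(4),'valve z axis',(T@g[1:][:,2]).round(4),'F',s['force'].round(1),'w',round(s['grip_width'],4),'q',s['qpos'].round(2))
E
python3 - <<'E'
from h import *
held();p,Rt=tgt(z=.29);print(p);move(p,Rt)
E
```

```text
stem end [0.5376 0.1174 0.2878] valve z axis [ 0.0072 -0.001   1.    ] F [ 0.2  0.  -2.4] w 0.0211 q [ 0.5   0.44 -1.14  1.71  0.41  1.26  0.88]
[ 0.492  -0.2539  0.314 ]
t 16.75 pos [0.5041 0.1163 0.3121] F [ 0.2  0.  -2.4] w 0.0211
d tool mm [  -4.  -369.3  -27.1] rotvec deg [ 0.67 -0.41 -0.08]
```

Request:
arm_command --delta_pos '[[0,-0.8,-0.1],[0,-0.8,-0.1],[0,-0.8,-0.1],[0,-0.8,-0.1],[0,-0.8,-0.1],[0,-0.8,-0.1],[0,-0.8,-0.1],[0,-0.8,-0.1]]' --rotation '[[0.05,0,0],[0.05,0,0],[0,-0.05,0],[0,0,0],[0,0,0],[0,0,0],[0,0,0],[0,0,0]]'

```text
clock: 17.55
position: [0.4827, -0.082, 0.3164]
tool_rot: [0.96, 1.565, 0.995]
force: [0.1, 0.3, -2.4]
grip_width: 0.0212
```

```bash
python3 - <<'E'
from h import *
held();p,Rt=tgt(z=.29);move(p,Rt)
E
```

```text
stem end [ 0.5163 -0.0811  0.2923] valve z axis [ 3.e-03 -2.e-04  1.e+00] F [ 0.1  0.3 -2.4] w 0.0212 q [ 0.95  0.38 -1.17  1.77  0.37  1.24  1.29]
t 17.55 pos [ 0.4827 -0.082   0.3164] F [ 0.1  0.3 -2.4] w 0.0212
d tool mm [   1.5 -172.1    3.2] rotvec deg [ 0.37 -0.17 -0.02]
```

Request:
arm_command --delta_pos '[[0,-0.8,0],[0,-0.8,0],[0,-0.8,0],[0,-0.8,0],[0,-0.8,0],[0,-0.8,0.05],[0,-0.5,0.05],[0,-0.2,0],[0,0,0]]' --rotation '[[0.05,0,0],[0,0,0],[0,0,0],[0,0,0],[0,0,0],[0,0,0],[0,0,0],[0,0,0],[0,0,0]]'

```text
clock: 18.45
position: [0.4889, -0.2535, 0.3204]
tool_rot: [1.259, 1.564, 1.291]
force: [0.0, 0.7, -3.7]
grip_width: 0.021
```

```bash
python3 - <<'E'
from h import *
held();p,Rt=tgt(z=.26);move(p,Rt)
E
```

```text
stem end [ 0.5225 -0.2527  0.2963] valve z axis [ 0.0045 -0.0014  1.    ] F [ 0.   0.7 -3.7] w 0.021 q [ 1.14  0.49 -1.11  1.62  0.44  1.32  1.57]
t 18.45 pos [ 0.4889 -0.2535  0.3204] F [ 0.   0.7 -3.7] w 0.021
d tool mm [36.4 -0.7  3. ] rotvec deg [ 0.12 -0.25 -0.09]
```

Request:
arm_command --delta_pos '[[0.5,0,0.1],[0.5,0,0],[0.25,0,0],[0,0,0]]' --rotation '[[0,-0.05,0],[0,0,0],[0,0,0],[0,0,0]]'

```text
clock: 18.85
position: [0.4924, -0.2493, 0.2821]
tool_rot: [0.702, 1.561, 0.737]
force: [0.4, 0.4, -2.9]
grip_width: 0.0213
```

```bash
python3 - <<'E'
from h import *
held();p,Rt=tgt(z=.233);move(p,Rt)
cs=snap('scene','s12');snap('top','t12')
g=np.load('grasp.npy');s=monitor.observe();T=rot(s['tool_rot']);W=lambda *v:s['position']+T@(g[0]+g[1:]@np.array(v))
print('pred stem sides',proj(cs,[W(0,.013,0),W(0,-.013,0),W(0,.013,.022),W(0,-.013,.022),W(0,0,0)]).round(1))
print('mouth',proj(cs,[.5257,-.2532,.208]).round(1))
E
```

```text
stem end [ 0.5262 -0.2483  0.2582] valve z axis [-0.0011 -0.0019  1.    ] F [ 0.4  0.4 -2.9] w 0.0213 q [ 1.12  0.52 -1.09  1.67  0.48  1.24  1.54]
t 18.85 pos [ 0.4924 -0.2493  0.2821] F [ 0.4  0.4 -2.9] w 0.0213
d tool mm [25.1 -4.8 -0.8] rotvec deg [ 0.37  0.07 -0.11]
pred stem sides [[172.7 223.3]
 [186.3 221.5]
 [169.3 216.5]
 [183.1 214.7]
 [179.5 222.4]]
mouth [[184.4 237. ]]
```

Request:
arm_command --delta_pos '[[0.2,-0.17,0],[0.3,0,0],[0.3,0,0],[0,0,0],[0,0,0]]' --rotation '[[0.05,0,0],[0,0,0],[0,0,0],[0,0,0],[0,0,0]]'

```text
clock: 19.45
position: [0.4935, -0.2551, 0.2577]
tool_rot: [0.521, 1.56, 0.55]
force: [0.2, 0.2, -2.9]
grip_width: 0.0212
```

```bash
python3 - <<'E'
from h import *
held();p,Rt=tgt(z=.233);move(p,Rt)
E
```

```text
stem end [ 0.5273 -0.2544  0.2338] valve z axis [-2.9e-03 -9.0e-04  1.0e+00] F [ 0.2  0.2 -2.9] w 0.0212 q [ 1.11  0.55 -1.07  1.7   0.51  1.19  1.52]
t 19.45 pos [ 0.4935 -0.2551  0.2577] F [ 0.2  0.2 -2.9] w 0.0212
d tool mm [ 0.7  1.3 -1.5] rotvec deg [-0.    0.17 -0.05]
```

Now the small lateral trim, then the last look.

Request:
arm_command --delta_pos '[[0,0.04,-0.05],[0,0,0],[0,0,0],[0,0,0]]' --rotation '[[0,0.02,0],[0,0,0],[0,0,0],[0,0,0]]'

```text
clock: 19.85
position: [0.4921, -0.2537, 0.2583]
tool_rot: [0.58, 1.562, 0.61]
force: [-0.9, 1.2, -3.5]
grip_width: 0.0213
```

```bash
python3 - <<'E'
from h import *
held();p,Rt=tgt(z=.233);move(p,Rt)
cs=snap('scene','s13');ct=snap('top','t13')
g=np.load('grasp.npy');s=monitor.observe();T=rot(s['tool_rot']);W=lambda *v:s['position']+T@(g[0]+g[1:]@np.array(v))
k=9;x0,y0=155,185;a=cv2.resize(cv2.imread('pics/s13.png')[y0:y0+65,x0:x0+45],None,fx=k,fy=k,interpolation=cv2.INTER_CUBIC)
def dot(im,c,P,x0,y0,k,col):
    q=proj(c,P)[0];cv2.circle(im,(int((q[0]-x0+.5)*k),int((q[1]-y0+.5)*k)),3,col,1)
for P,col in[(W(0,.013,0),(0,255,0)),(W(0,-.013,0),(0,255,0)),(np.array([.5257,-.2532,.208]),(255,0,0)),(W(.118,.011,.0925),(255,0,255)),(W(.118,-.011,.0925),(255,0,255)),(W(-.024,0,.06),(0,255,255))]: dot(a,cs,P,x0,y0,k,col)
x1,y1,k1=405,195,5;b=cv2.resize(cv2.imread('pics/t13.png')[y1:y1+75,x1:x1+70],None,fx=k1,fy=k1,interpolation=cv2.INTER_CUBIC)
c=np.zeros((585,a.shape[1]+b.shape[1],3),np.uint8);c[:,:a.shape[1]]=a;c[:b.shape[0],a.shape[1]:]=b
cv2.imwrite('pics/c13.png',c);print(c.shape)
E
```

```text
stem end [ 0.5258 -0.253   0.2343] valve z axis [-1.3e-03 -6.0e-04  1.0e+00] F [-0.9  1.2 -3.5] w 0.0213 q [ 1.11  0.54 -1.07  1.7   0.5   1.19  1.52]
t 19.85 pos [ 0.4921 -0.2537  0.2583] F [-0.9  1.2 -3.5] w 0.0213
d tool mm [ 1.3 -0.2 -0.1] rotvec deg [ 0.01  0.08 -0.03]
(585, 755, 3)
```

View pics/c13.png

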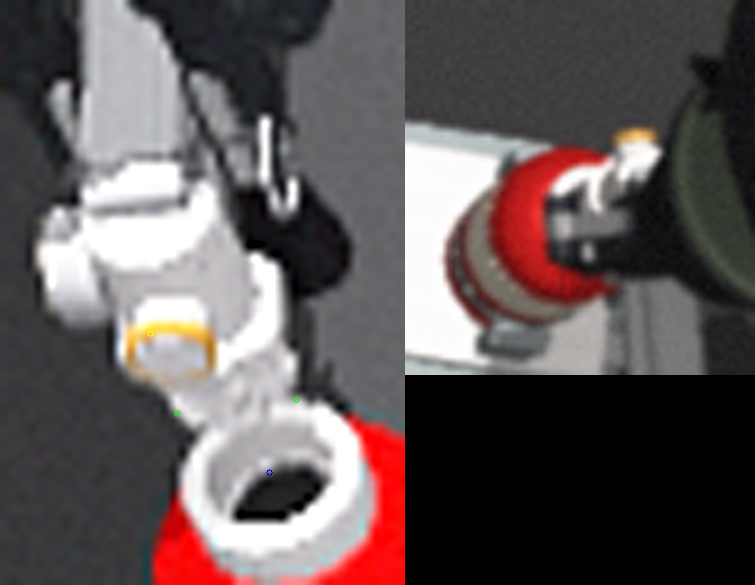

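Last view: the stem end sits on its predicted points, crop (177,413) and (297,400). It is above the rim, whose predicted centre is (269,472), with a visible gap and no contact, and the valve is level in the jaws.

```bash
python3 - <<'E'
from h import *
held();print(bot.job_done());held()
E
```

```text
stem end [ 0.5258 -0.253   0.2343] valve z axis [-1.3e-03 -6.0e-04  1.0e+00] F [-0.2  0.5 -2.5] w 0.0213 q [ 1.11  0.54 -1.07  1.7   0.5   1.19  1.52]
the job is handed in; nothing more can be done
None
the job is handed in; nothing more can be done
```

The job is handed in at about 20 s on the clock. The carriage is latched and the arm is still holding the valve head over the cylinder mouth.

- **Carriage:** I pushed it by the bar until the force jumped to 18 N at the stop, then took the hand off. The picture afterwards showed the plunger nose in its notch and the knob close to its block.
- **Valve head:** I took the bright valve head across the lever and handle, about 34 mm out from the body axis; the jaws stand 21 mm apart. I lifted it straight out and carried it level to the cylinder.
- **Last checks:** By the arm's readings and the measured grasp, the stem end is about 26 mm above the mouth and within 1 mm of its centre. The valve is tilted less than 0.1°, and the wrist shows only its 3 N weight. The last picture shows a clear gap to the rim and the stem where predicted.
- **What disagreed:**
  - My first push passed over the bar and moved nothing. The wrist camera put the fingertips about 33 mm farther back than described, so I pushed and gripped lower and used that offset from then on.
  - In the last picture the rim looked about 1.5 pixels (about 3 mm) to one side of its computed centre. I put this down to the visible side of the neck, because fits from the top and scene cameras agreed to about 0.5 mm.
- **Not checked:** I did not measure the other bench items again at the end. Nothing touched them as far as I saw.

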